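# Work the hole punch's lever, then hold its pivot bolt from turning

## Task

The hole punch's pivot bolt is slowly creeping round. Settle the punch first: pull its sprung lever all the way down and ease it slowly back up to rest, never letting it fly back; then reach down into the narrow gap behind the side bracket, grip the hexagonal bolt head with one finger on each side and hold it firmly so that it stops turning, without twisting it round, ready for me to tighten the nut. Finish while still gripping the bolt head, and leave the other things on the desk where they are.

Things in the scene. Friction and masses are not known exactly. Their poses are not given: they have to be found in the camera images.
- punch: heavy-duty desk hole punch, grey enamel and steel, fixed. Origin on the desk under its pivot; x from its front (lever bar and die block at -x, towards the robot) to its rear, y to its left, z up. Base 260 x 200 x 18 mm, centred at (-20, 20) mm. Lever and bolt turn about one axis along y, 120 mm above the desk. Cheeks 8 mm thick at y = -24 and 24 mm. Backing nut on the right cheek
- gap (a point): middle of the mouth of the gap, 142 mm above the desk, 53 mm left of the punch's origin. The gap is 50 mm wide in y, between the left cheek (face at y = 28 mm) and a parallel upright steel side bracket (face at y = 78 mm, 5 mm thick, 90 mm long in x); both end 142 mm above the desk. It is open above and at both ends and empty down to the base, but for the bolt
- lever (a joint): angle of the punch's sprung lever: 0 at the top, where its spring holds it, 0.56 rad at the bottom stop. The bar's axis runs 180 mm from the pivot axis; the arm slopes 0.45 rad above level at 0 and 0.11 rad below level at 0.56. The bar needs about 3 N at the top, 13 N at the bottom. Let go, it flies back; faster than 1.5 rad/s is too fast
- lever_bar (a point): middle of the lever's T-bar: a round rubber bar 20 mm thick, 140 mm long along the punch's y, at the end of the lever's arm, which is 18 mm wide, 22 mm deep and meets it in the middle from the rear. Grip the bar from above beside the arm (about 40 mm from this point), or press it down; it turns easily between the fingers
- bolt (a joint): angle of the pivot bolt about the punch's +y axis. At 0 two flats of its head face the punch's -x and +x; it starts 0.05 to 0.25 below 0 and creeps up at 0.012 rad/s until held. It turns stiffly: fingers closing along the punch's x on slightly askew flats bring them square in 1 to 3 s. Below -0.5 or above 0.6 rad it is wrenched round
- bolt_head (a point): centre of the bolt's hexagonal steel head, in the gap behind the side bracket: 22 mm across flats, 25 mm across corners, 18 mm long (y = 44 to 62 mm of the punch), its axis along the punch's y, 120 mm above the desk, 22 mm below the gap's mouth. A collar 18 mm in diameter joins it to the left cheek
- mug: white mug, 95 mm high, 80 mm wide, to the right of the punch; bystander, origin under its middle
- pencup: dark steel cup, 95 mm high, 72 mm wide, to the left of the punch's front; bystander, origin under its middle
- wrench: steel wrench, 160 mm, lying to the left of the punch; bystander, origin under its middle
- tape: roll of tape lying flat, 76 mm wide, 20 mm high, right of the punch's front; bystander, origin under its middle
- plate: white plate, 170 mm wide, 22 mm high, on the right of the desk; bystander, origin under its middle
- stapler: black stapler, 130 x 36 x 52 mm, on the left of the desk; bystander, origin under its middle
- orange_center (a point): centre of an orange, 72 mm, lying on the plate; bystander

How it is judged:
By the outcome, as a careful person would: the job done as asked, in the order asked, and still so for the second after the job is handed in, while the arm keeps its last pose, push and grip.
It also fails if it takes over 51 s, if anything falls off the work surface, if the arm or the gripper's body presses on something with over 40 N, if the wrist force passes 120 N, or if a joint passes its speed limit or range.

## Robot

A 6-joint arm with a two-finger parallel gripper is mounted at the origin on the work surface. World frame = base frame: x ahead of the robot, y to its left, z up, the work surface at z = 0. Lengths are in m, angles in degrees, forces in N, time in s.
With the tool pointing down it reaches from about 0.375 to 0.975 m from the base axis. Payload 3.8 kg.
Tool frame: the origin (TCP) lies on the centre line of the jaws, within the pads' length; the fingertips stand 25 mm ahead of it and the grasp point (between the pads) lies 6 mm ahead of it (ctrl.tip_extent is the distance from the TCP to the fingertips, in m); z points along the fingers, y is the direction in which the jaws open and shut (so a half turn about z gives the same grasp; the last joint's range is limited). The gripper opens to 85 mm and grips with 20 to 120 N. Pads are 22 mm wide; open, the fingers measure 114 mm over their backs; the gripper's body (76 mm by 85 mm) begins 54 mm behind the grasp point. The pads swing forward as they close: fully open they stand 13 mm farther back than shut.
Start: joints at [63.547, 15.12, 91.902, -0, 72.978, -2.114], TCP at [0.278, 0.615, 0.256] pointing down, gripper open.
Joint ranges: [-150.88, 150.88], [-54.13, 125.18], [17.81, 147.31], [-75.09, 255.09], [0, 152.58], [-146.25, 146.25]. Speed limits (degrees/s): [147.25, 147.25, 180, 180, 180, 180].

## Interface

Orientations are given as [roll, pitch, yaw] about the fixed x, y, z axes, in that order (R = Rz(yaw) Ry(pitch) Rx(roll)).
In Python, from cell import ctrl, capture, spotter gives the robot as it stands.
- The arm moves only by the tool send_rows, never from a script. Its argument "rows" is text: rows parted by semicolons, each of 7 numbers parted by spaces: the opening, from 0 (shut) to 1 (fully open), then the shift along the tool's x, y, z in m, then the turn, a rotation vector about the tool's x, y, z in degrees. A call has 1 to 10 rows; each row shifts and turns the commanded pose from where the row before left it, along the tool's axes as they then stand; what a row does not reach is not made up. A row lasts 1/10 s, in which the tool goes at most 50 mm and 8.59 degrees, less where a joint would pass 70% of its speed; a pose out of reach is approached as far as the arm can. A call is refused whole if a number of a shift passes 0.05 or a number of a turn 8.59, either way. A call with a gripper value outside its range is refused whole. The fingers move at their own pace and stop on an object; "grip_force" is the grip in N (left out, the last holds). Time passes only in rows, so rows that do not move let the fingers close. It gives the time, the measured TCP pose, the force and the opening at its end, in the units of the state.
- ctrl.state(): the state, without advancing time (a new reading comes with each control period).
- capture(name): name is "side" or "top"; returns a dict with "frame" (400x640x3 uint8, blue, green, red), "vfov" (degrees; the focal length in pixels is half the picture's height over the tangent of half this angle, whatever the lens; pixels are square), "cx", "cy" (the principal point, pixels), "cam_to_world" (4x4, takes a point from camera to world coordinates). Camera axes: x right, y down, z forward; pixel columns grow to the right and rows downward; lengths in m; the calibration is good to about 2 mm. A picture is of the moment at which its call begins. There is no depth.
- ctrl.hand_in(): hands the job in, once; it reports no verdict.
Trained networks look in the newest picture that a camera, given by its name, has taken for a name from the list of things; names that differ only in an ending like _2 or _b are one class to them, and where a whole thing is asked for, a point or a joint stands for the part that bears it (a point fixed in the world has none). Each returns a list of dicts, best first, with "conf" (0 to 1); they miss things now and then, are a little off and sometimes report something else, mostly with a low value. They report only what shows in the picture. A call takes as long as a camera call.
- spotter.outline_of(camera, label): "pixels" (400x640 bool, what is visible of it) and "box" ([left, top, right, bottom] in pixels, round what is visible of it).
The state is a dict: "t": time; "q": joint angles; "qvel": joint speeds; "tau": joint torques, N m; "eef_pos": TCP position; "orientation": TCP orientation; "force": force on the tool from outside, world axes, zero at the start; "wrist_torque": the same for the moment, N m; "finger_gap": opening from 0.0 (shut) to 1.0 (fully open).
Only numpy, scipy, OpenCV 4.12 (cv2) and the standard library are available. Lean on these libraries where they do the work, as an engineer would, in place of code of your own. Each camera call takes 0.05 s, during which the arm holds its last target. There are 200 camera calls.

## Working session

There is one attempt and no reset: what is moved stays moved. The work goes in short steps, Python scripts to look and compute and a tool call to move; the robot and the scene stay as the last step left them, time stands still between calls to the robot, and variables do not carry over. Pictures are saved under pics/ and viewed, about 8 in all and at most 12, crops included, and the job is handed in when it is done.

Besides the shell and the picture viewer there is one more tool, called after "Call:" as name(argument=value, ...), one argument or row to a line, values as JSON. send_rows: Moves the arm, as the interface text tells. Its arguments: {"type":"object","properties":{"rows":{"type":"string"},"grip_force":{"type":"number"}},"required":["rows"]}

```bash
mkdir -p pics; ls; python3 - <<'E'
from cell import ctrl,capture,spotter
import cv2,numpy as np
s=ctrl.state(); print({k:np.round(v,3).tolist() for k,v in s.items()}, ctrl.tip_extent)
for n in("side","top"):
    c=capture(n); cv2.imwrite(f"pics/{n}0.png",c["frame"]); np.savez(f"{n}0.npz",**c)
    print(n,c["vfov"],c["cx"],c["cy"],np.round(c["cam_to_world"],3).tolist())
    for l in("punch","lever_bar","bolt_head","lever"):
        for d in spotter.outline_of(n,l)[:2]:
            m=d["pixels"]; y,x=np.nonzero(m); print(l,round(d["conf"],2),d["box"],x.mean().round(1),y.mean().round(1),m.sum(), cv2.minAreaRect(np.c_[x,y].astype(np.float32)))
E
```

```text
pics
{'t': 0.0, 'q': [63.548, 15.167, 91.98, -0.0, 72.979, -2.115], 'qvel': [-0.078, 0.03, 0.078, 0.118, 0.047, 0.035], 'tau': [0.002, -51.511, -36.731, 0.0, 0.013, -0.0], 'eef_pos': [0.278, 0.614, 0.255], 'orientation': [-179.873, -0.005, 155.664], 'force': [-0.462, -0.431, -0.234], 'wrist_torque': [0.035, -0.003, -0.016], 'finger_gap': 1.001} 0.025
side 49.760886094895994 311.7542447196064 194.15744910260233 [[0.951, -0.159, 0.264, 0.157], [-0.308, -0.519, 0.797, -1.197], [0.01, -0.84, -0.543, 0.953], [0.0, 0.0, 0.0, 1.0]]
punch 0.82 [283.7, 195.8, 376.4, 268.1] 324.1 233.5 3725 ((318.5000305175781, 228.00001525878906), (90.26844024658203, 67.3108901977539), 51.34019470214844)
lever_bar 0.77 [282.2, 194.6, 340.1, 224.5] 307.4 210.2 493 ((307.5458984375, 212.51377868652344), (57.27800750732422, 18.6776123046875), 16.699243545532227)
lever 0.76 [283.3, 194.7, 342.2, 222.3] 307.0 210.3 514 ((307.56378173828125, 212.9583282470703), (58.23062515258789, 19.80699920654297), 17.020524978637695)
top 56.4584703802598 317.2155404561378 195.95555799705056 [[-0.002, -0.984, 0.176, 0.352], [-1.0, -0.0, -0.013, 0.007], [0.013, -0.176, -0.984, 1.25], [0.0, 0.0, 0.0, 1.0]]
punch 0.78 [306.0, 150.1, 390.6, 236.5] 345.2 195.6 4742 ((348.80609130859375, 195.08258056640625), (81.21111297607422, 68.81909942626953), 79.4608154296875)
punch 0.3 [124.5, 184.9, 164.9, 222.0] 142.9 201.9 542 ((142.34036254882812, 201.26788330078125), (43.092308044433594, 13.664459228515625), 46.7357063293457)
lever_bar 0.57 [343.3, 174.2, 390.2, 236.4] 361.5 213.4 692 ((368.2645263671875, 206.48861694335938), (46.16197204589844, 62.75659942626953), 7.001267910003662)
bolt_head 0.59 [331.8, 175.8, 344.0, 184.5] 337.1 182.0 79 ((337.5, 182.5), (7.0, 11.0), 90.0)
lever 0.61 [342.1, 173.7, 389.1, 233.4] 361.7 214.2 670 ((368.27197265625, 206.92813110351562), (46.04008102416992, 61.64216613769531), 7.001267910003662)
```

```bash
python3 - <<'E'
import cv2
t=cv2.imread("pics/top0.png");s=cv2.imread("pics/side0.png")
cv2.imwrite("pics/t1.png",cv2.resize(t[130:260,280:420],None,fx=5,fy=4.6*0+5,interpolation=2)[:600])
cv2.imwrite("pics/s1.png",cv2.resize(s[165:285,260:400],None,fx=5,fy=5,interpolation=2))
import numpy as np
cv2.imwrite("pics/both.png",cv2.resize(np.vstack([t[60:360],s[60:360]]),None,fx=1,fy=1))
E
```

```text
(no output)
```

View pics/t1.png

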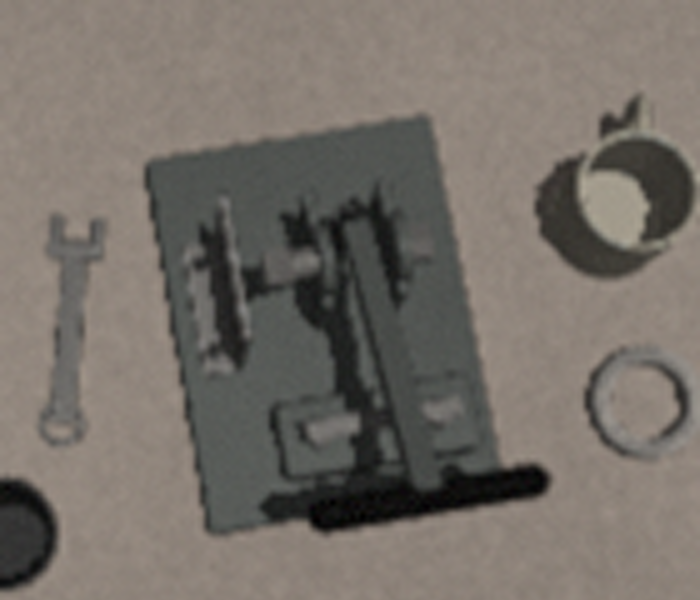

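View pics/s1.png

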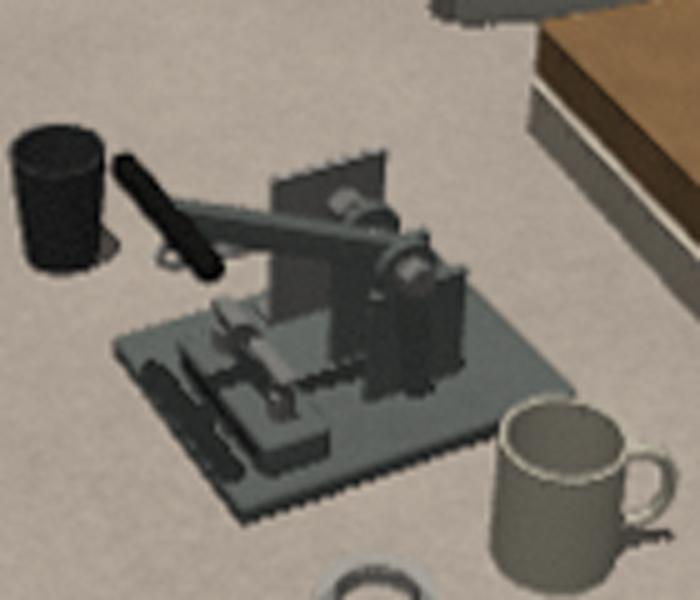

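View pics/both.png

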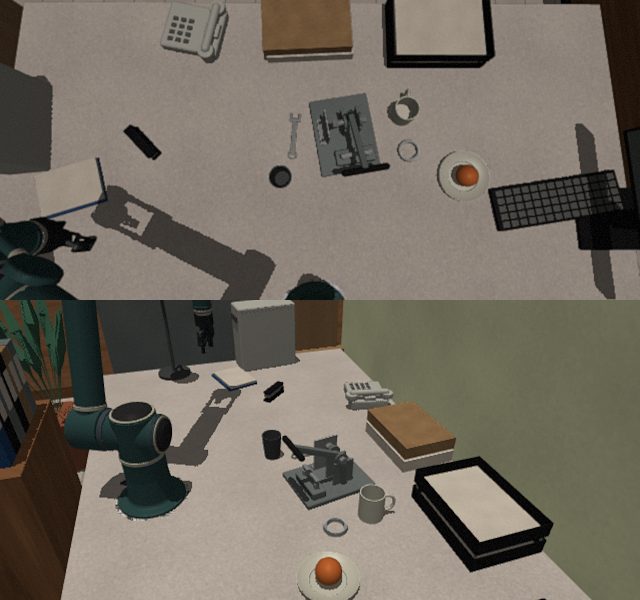

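```bash
cat > h.py <<'E'
import numpy as np
def proj(c,P):
    T=np.linalg.inv(c["cam_to_world"]); f=200/np.tan(np.radians(float(c["vfov"]))/2)
    p=P@T[:3,:3].T+T[:3,3]
    return np.c_[c["cx"]+f*p[:,0]/p[:,2],c["cy"]+f*p[:,1]/p[:,2]]
def w(p,P):
    a=p[2];R=np.array([[np.cos(a),-np.sin(a),0],[np.sin(a),np.cos(a),0],[0,0,1]])
    return np.asarray(P)/1000@R.T+[p[0],p[1],0]
E
python3 - <<'E'
from h import *
from scipy.optimize import least_squares
T=np.load("top0.npz");S=np.load("side0.npz")
top=[((110,120,18),(150,163)),((110,-80,18),(428,117)),((-150,120,18),(210,531)),((-162,70,198),(310,518)),((-162,-70,198),(549,481)),((0,62,120),(268,270))]
side=[((-162,70,198),(116,157)),((-162,-70,198),(218,276)),((-150,120,18),(115,347)),((-150,-80,18),(243,512)),((110,-80,18),(575,390)),((45,78,142),(385,153)),((-45,78,142),(272,180))]
o=lambda L,ox,oy:np.array([[ox+b[0]/5-.4,oy+b[1]/5-.4] for a,b in L])
def r(p):
    return np.r_[proj(T,w(p,[a for a,b in top]))-o(top,280,130),proj(S,w(p,[a for a,b in side]))-o(side,260,165)].ravel()
s=least_squares(r,[.6,0,0],loss="soft_l1");print(s.x,np.degrees(s.x[2]));print(np.round(r(s.x).reshape(-1,2),1))
np.save("pose.npy",s.x)
print(np.round(w(s.x,[(-162,0,198),(-162,40,198),(-162,-40,198),(0,53,120)]),4))
E
```

```text
[ 0.60323332 -0.11740118  0.16902635] 9.684496738903151
[[-0.9 -0.7]
 [ 0.8 -0.9]
 [ 0.2  1. ]
 [-0.   0.4]
 [ 0.7 -0.5]
 [-0.5 -0.1]
 [ 0.2  0.9]
 [-0.6  0.3]
 [-1.  -2.1]
 [-0.7 -0.4]
 [ 0.8  0.3]
 [ 0.4 -0.7]
 [-0.   0.4]]
[[ 0.4435 -0.1447  0.198 ]
 [ 0.4368 -0.1052  0.198 ]
 [ 0.4503 -0.1841  0.198 ]
 [ 0.5943 -0.0652  0.12  ]]
```

Call:
send_rows(
  rows="1 0 0 -0.005 0 0 8;1 0 0 -0.005 0 0 8;1 0 0 -0.005 0 0 8;1 0 0 -0.005 0 0 8;1 0 0 -0.005 0 0 8;1 0 0 -0.005 0 0 8;1 0 0 -0.005 0 0 8",
  grip_force=40,
)

```text
t: 1.2
eef_pos: [0.2782, 0.615, 0.2916]
orientation: [180.0, -0.0, 99.3]
force: [0.1, -0.1, -0.7]
finger_gap: 1.0
```

Call:
send_rows(
  rows="1 -0.046 0.002 0 0 0 0;1 -0.046 0.002 0 0 0 0;1 -0.046 0.002 0 0 0 0;1 -0.046 0.002 0 0 0 0;1 -0.046 0.002 0 0 0 0;1 -0.046 0.002 0 0 0 0;1 -0.046 0.002 0 0 0 0;1 -0.046 0.002 0 0 0 0;1 -0.046 0.002 0 0 0 0;1 -0.046 0.002 0 0 0 0",
)

```text
t: 2.2
eef_pos: [0.3751, 0.1632, 0.2917]
orientation: [179.9, -0.0, 99.7]
force: [1.6, -1.3, 0.2]
finger_gap: 0.999
```

Call:
send_rows(
  rows="1 -0.046 0.002 0 0 0 0;1 -0.046 0.002 0 0 0 0;1 -0.046 0.002 0 0 0 0;1 -0.046 0.002 0 0 0 0;1 -0.046 0.002 0 0 0 0;1 -0.046 0.002 0 0 0 0;1 0 0 0 0 0 0;1 0 0 0 0 0 0",
)

```text
t: 3.0
eef_pos: [0.4331, -0.1061, 0.2913]
orientation: [-180.0, -0.0, 99.5]
force: [0.5, 0.1, 0.0]
finger_gap: 1.004
```

Call:
send_rows(
  rows="1 0 0.004 0.03 0 0 0;1 0 0 0.03 0 0 0;1 0 0 0.02 0 0 0;1 0 0 0.011 0 0 0;1 0 0 0 0 0 0;0.1 0 0 0 0 0 0;0.1 0 0 0 0 0 0;0.1 0 0 0 0 0 0;0.1 0 0 0 0 0 0;0.1 0 0 0 0 0 0",
)

```text
t: 4.0
eef_pos: [0.4377, -0.1047, 0.201]
orientation: [179.9, 0.0, 99.7]
force: [-0.3, -1.0, 1.6]
finger_gap: 0.224
```

Call:
send_rows(
  rows="0.1 0 0 0 0 0 0;0.1 0 0 0 0 0 0;0.1 0 0 0 0 0 0",
)

```text
t: 4.3
eef_pos: [0.4376, -0.1047, 0.2008]
orientation: [180.0, 0.0, 99.7]
force: [0.6, -0.1, 3.7]
finger_gap: 0.218
```

```bash
python3 - <<'E'
from cell import ctrl,capture,spotter
import cv2,numpy as np
from h import *
c=capture("side");t=capture("top")
cv2.imwrite("pics/a.png",np.hstack([cv2.resize(c["frame"][165:285,260:360],None,fx=4,fy=4,interpolation=2),cv2.resize(t["frame"][140:260,320:420],None,fx=4,fy=4,interpolation=2)]))
s=ctrl.state();print(s["t"],s["eef_pos"],s["force"],s["finger_gap"])
p=np.load("pose.npy")
for a in(0,.14,.28,.42,.56):
    th=.45-a;q=w(p,[(-180*np.cos(th),40,120+180*np.sin(th))])[0];print(a,q.round(4), 180*(np.cos(.45)-np.cos(th)),180*(np.sin(.45)-np.sin(th)))
E
```

```text
4.4 [ 0.43748499 -0.10470751  0.20061712] [-0.01866265 -0.65860294  3.6632555 ] 0.22185909901420378
0 [ 0.4367 -0.1052  0.1983] 0.0 0.0
0.14 [ 0.4275 -0.1068  0.1749] -9.339564155946569 23.383241580201613
0.28 [ 0.4216 -0.1078  0.1505] -15.324779620239097 47.840973307962166
0.42 [ 0.4191 -0.1082  0.1254] -17.83852765133592 72.89460610357222
0.56 [ 0.4201 -0.1081  0.1002] -16.831619208723588 98.05389029071291
```

View pics/a.png

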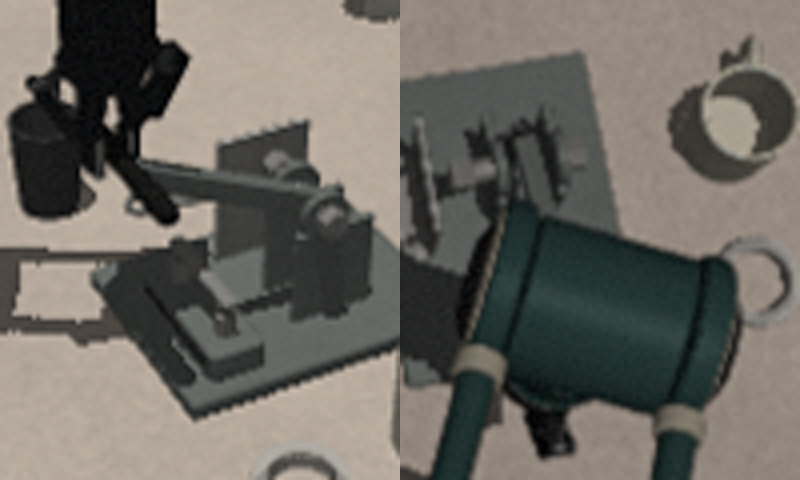

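Call:
send_rows(
  rows="0.1 0 -0.0019 0.0047 0 0 0;0.1 0 -0.0019 0.0047 0 0 0;0.1 0 -0.0019 0.0047 0 0 0;0.1 0 -0.0019 0.0047 0 0 0;0.1 0 -0.0018 0.0047 0 0 0;0.1 0 -0.0012 0.0049 0 0 0;0.1 0 -0.0012 0.0049 0 0 0;0.1 0 -0.0012 0.0049 0 0 0;0.1 0 -0.0012 0.0049 0 0 0;0.1 0 -0.0012 0.0049 0 0 0",
  grip_force=60,
)

```text
t: 5.4
eef_pos: [0.4231, -0.1072, 0.1536]
orientation: [179.8, 0.0, 99.6]
force: [-1.8, 2.0, 11.1]
finger_gap: 0.212
```

Call:
send_rows(
  rows="0.1 0 -0.0005 0.005 0 0 0;0.1 0 -0.0005 0.005 0 0 0;0.1 0 -0.0005 0.005 0 0 0;0.1 0 -0.0005 0.005 0 0 0;0.1 0 -0.0005 0.005 0 0 0;0.1 0 0.0002 0.005 0 0 0;0.1 0 0.0002 0.005 0 0 0;0.1 0 0.0002 0.005 0 0 0;0.1 0 0.0002 0.005 0 0 0;0.1 0 0 0 0 0 0",
)

```text
t: 6.4
eef_pos: [0.4204, -0.1076, 0.1079]
orientation: [-180.0, 0.0, 99.7]
force: [-3.8, -0.0, 10.9]
finger_gap: 0.216
```

Call:
send_rows(
  rows="0.1 0 0.0002 0.003 0 0 0;0.1 0 0.0002 0.002 0 0 0;0.1 0 0 0.001 0 0 0;0.1 0 0 0 0 0 0",
)

```text
t: 6.8
eef_pos: [0.4208, -0.1076, 0.1026]
orientation: [-180.0, 0.0, 99.7]
force: [-7.1, 0.7, 14.6]
finger_gap: 0.217
```

Call:
send_rows(
  rows="0.1 0 -0.0002 0.001 0 0 0;0.1 0 0 0.001 0 0 0;0.1 0 0 0.001 0 0 0;0.1 0 0 0 0 0 0;0.1 0 0 0 0 0 0",
)

```text
t: 7.3
eef_pos: [0.4209, -0.1076, 0.0995]
orientation: [180.0, 0.0, 99.7]
force: [-3.6, -0.0, 12.3]
finger_gap: 0.218
```

```bash
python3 - <<'E'
from cell import ctrl,capture
import cv2,numpy as np
c=capture("side")
cv2.imwrite("pics/b.png",cv2.resize(c["frame"][165:285,260:400],None,fx=5,fy=5,interpolation=2))
s=ctrl.state();print(s["t"],s["eef_pos"],s["force"],s["finger_gap"])
E
```

```text
7.35 [ 0.4209234  -0.1075786   0.09949329] [-3.45579083  0.94307097 11.47698571] 0.21656742695325407
```

View pics/b.png

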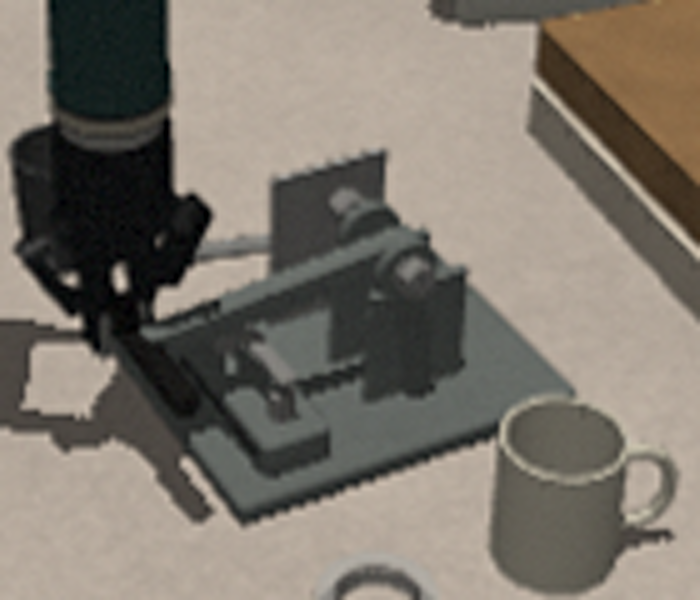

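Call:
send_rows(
  rows="0.1 0 0 0.002 0 0 0;0.1 0 0 0.001 0 0 0;0.1 0 0 0 0 0 0",
)

```text
t: 7.65
eef_pos: [0.4212, -0.1076, 0.0973]
orientation: [180.0, 0.0, 99.7]
force: [-6.5, 2.8, 18.0]
finger_gap: 0.219
```

Call:
send_rows(
  rows="0.1 0 0 0.002 0 0 0;0.1 0 0 0.001 0 0 0;0.1 0 0 0 0 0 0",
)

```text
t: 7.95
eef_pos: [0.4213, -0.1075, 0.0964]
orientation: [-180.0, -0.0, 99.7]
force: [-14.5, 4.0, 36.1]
finger_gap: 0.218
```

```bash
python3 - <<'E'
from cell import ctrl,capture
from h import *
from scipy.optimize import minimize_scalar
import cv2
from cell import spotter
c=capture("side");s=ctrl.state();print(s["t"],s["eef_pos"],s["force"],s["finger_gap"])
p=np.load("pose.npy")
cv2.imwrite("pics/c.png",cv2.resize(c["frame"][165:285,260:400],None,fx=5,fy=5,interpolation=2))
for a in (.46,.5,.56):
    th=.45-a
    print(a,((proj(c,w(p,[(-180*np.cos(th),-70,120+180*np.sin(th))]))-[260,165]+.4)*5).round(1))
E
```

```text
8.0 [ 0.42133288 -0.10755091  0.09645269] [-14.75936828   4.25249669  35.82488007] 0.21737159406599016
0.46 [[188.9 391.5]]
0.5 [[189.3 400.6]]
0.56 [[190.8 413.8]]
```

Call:
send_rows(
  rows="0.1 0 0 -0.003 0 0 0;0.1 0 0 -0.003 0 0 0;0.1 0 0 -0.003 0 0 0;0.1 0 0 -0.003 0 0 0;0.1 0 0 -0.003 0 0 0;0.1 0 -0.0002 -0.0029 0 0 0;0.1 0 -0.0002 -0.0029 0 0 0;0.1 0 -0.0002 -0.0029 0 0 0;0.1 0 -0.0002 -0.0029 0 0 0;0.1 0 -0.0002 -0.0029 0 0 0",
)

```text
t: 9.0
eef_pos: [0.4201, -0.1077, 0.1225]
orientation: [179.9, 0.0, 99.7]
force: [-0.5, 0.5, 6.8]
finger_gap: 0.217
```

Call:
send_rows(
  rows="0.1 0 -0.0002 -0.0029 0 0 0;0.1 0 0 -0.0029 0 0 0;0.1 0 0.0003 -0.0028 0 0 0;0.1 0 0.0003 -0.0028 0 0 0;0.1 0 0.0003 -0.0028 0 0 0;0.1 0 0.0003 -0.0028 0 0 0;0.1 0 0.0003 -0.0028 0 0 0;0.1 0 0.0003 -0.0028 0 0 0;0.1 0 0.0003 -0.0028 0 0 0;0.1 0 0.0003 -0.0028 0 0 0",
)

```text
t: 10.0
eef_pos: [0.4235, -0.1072, 0.1505]
orientation: [179.8, 0.0, 99.6]
force: [7.4, 1.0, 1.9]
finger_gap: 0.214
```

Call:
send_rows(
  rows="0.1 0 0.0004 -0.0028 0 0 0;0.1 0 0.0007 -0.0027 0 0 0;0.1 0 0.0007 -0.0027 0 0 0;0.1 0 0.0007 -0.0027 0 0 0;0.1 0 0.0007 -0.0027 0 0 0;0.1 0 0.0007 -0.0027 0 0 0;0.1 0 0.0007 -0.0027 0 0 0;0.1 0 0.0007 -0.0027 0 0 0;0.1 0 0.0007 -0.0027 0 0 0;0.1 0 0.0007 -0.0027 0 0 0",
)

```text
t: 11.0
eef_pos: [0.4312, -0.1058, 0.1767]
orientation: [179.6, 0.1, 99.6]
force: [22.8, 1.7, -9.3]
finger_gap: 0.215
```

Call:
send_rows(
  rows="0.1 0 0.001 -0.0026 0 0 0;0.1 0 0.001 -0.0026 0 0 0;0.1 0 0.001 -0.0026 0 0 0;0.1 0 0.001 -0.0026 0 0 0;0.1 0 0.001 -0.0026 0 0 0;0.1 0 0.001 -0.0026 0 0 0;0.1 0 0.001 -0.0026 0 0 0;0.1 0 0 0 0 0 0",
)

```text
t: 11.8
eef_pos: [0.4377, -0.1047, 0.1914]
orientation: [179.7, 0.0, 99.6]
force: [24.8, -3.1, -26.3]
finger_gap: 0.217
```

```bash
python3 - <<'E'
from cell import ctrl,capture,spotter
from h import *
import cv2
c=capture("side");s=ctrl.state();print(s["t"],s["eef_pos"],s["force"],s["finger_gap"])
p=np.load("pose.npy")
im=cv2.resize(c["frame"][165:285,260:400],None,fx=5,fy=5,interpolation=2)
cv2.imwrite("pics/d.png",im)
for a in (0,.05,.1):
    th=.45-a
    print(a,((proj(c,w(p,[(-180*np.cos(th),-70,120+180*np.sin(th))]))-[260,165]+.4)*5).round(1))
E
```

```text
11.85 [ 0.43768953 -0.10467006  0.19138191] [ 24.46253077  -2.52769143 -27.46984531] 0.21281704773683907
0 [[215.1 277.1]]
0.05 [[209.5 289.9]]
0.1 [[204.6 302.8]]
```

View pics/d.png

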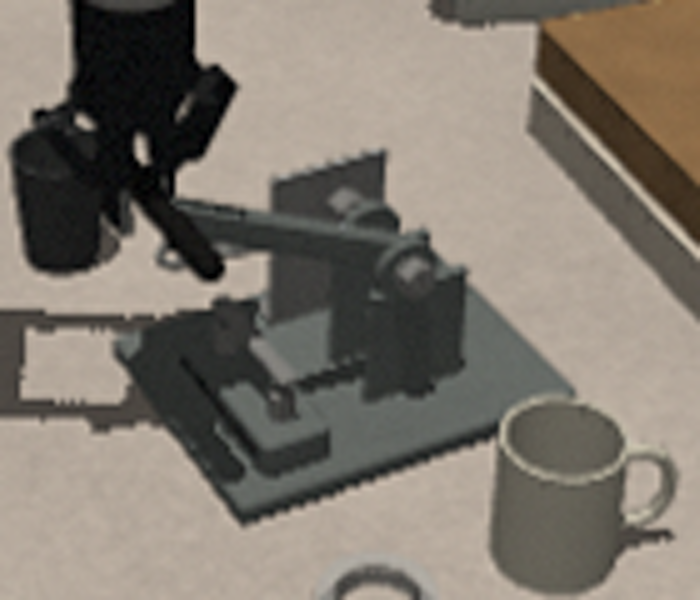

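Call:
send_rows(
  rows="0.1 0 0.001 0.002 0 0 0;0.1 0 0.001 0.001 0 0 0;0.1 0 0 0 0 0 0;0.4 0 0 0 0 0 0;0.7 0 0 0 0 0 0;1 0 0 0 0 0 0;1 0 0 0 0 0 0;1 0 0 0 0 0 0;1 0 0 0 0 0 0",
)

```text
t: 12.75
eef_pos: [0.4371, -0.1045, 0.1924]
orientation: [180.0, 0.0, 99.7]
force: [-0.0, 0.1, -0.1]
finger_gap: 1.002
```

Call:
send_rows(
  rows="1 0 0 -0.01 0 0 0;1 0 0 -0.02 0 0 0;1 0 0 -0.03 0 0 0;1 0 0 -0.03 0 0 0;1 0 0 -0.02 0 0 0;1 0 0 0 0 0 0",
)

```text
t: 13.35
eef_pos: [0.4393, -0.1051, 0.307]
orientation: [179.6, 0.2, 99.7]
force: [-0.1, -0.7, 0.9]
finger_gap: 1.004
```

Call:
send_rows(
  rows="1 0.003 0.03 0 0 0 0;1 0.003 0.04 0 0 0 0;1 0.003 0.04 0 0 0 0;1 0.002 0.03 0 0 0 0;1 0.002 0.02 0 0 0 0;1 0 0 0 0 0 0;1 0 0 0 0 0 0",
)

```text
t: 14.05
eef_pos: [0.5921, -0.0647, 0.3011]
orientation: [-179.8, -0.0, 99.7]
force: [-1.0, 0.6, 1.0]
finger_gap: 0.998
```

```bash
python3 - <<'E'
from cell import ctrl,capture
from h import *
import cv2
c=capture("side");t=capture("top");s=ctrl.state();print(s["t"],s["eef_pos"],s["orientation"],s["force"],s["finger_gap"])
p=np.load("pose.npy")
a=p[2];d=w(p,[(0.7,53,0)])[0]-s["eef_pos"]
y=np.radians(s["orientation"][2]);print("tool dx,dy",d[:2]@[np.cos(y),np.sin(y)],d[:2]@[np.sin(y),-np.cos(y)],"punch frame yaw tool",np.degrees(a)+90)
cv2.imwrite("pics/e.png",cv2.resize(c["frame"][145:265,260:400],None,fx=5,fy=5,interpolation=2))
E
```

```text
14.15 [ 0.59162188 -0.0650367   0.30175498] [-1.79915870e+02 -1.46305285e-02  9.96478093e+01] [ 0.10380292  0.1168247  -0.26287851] 0.996381537043009
tool dx,dy -0.0005694031722845192 0.0033374448027741494 punch frame yaw tool 99.68449673890315
```

View pics/e.png

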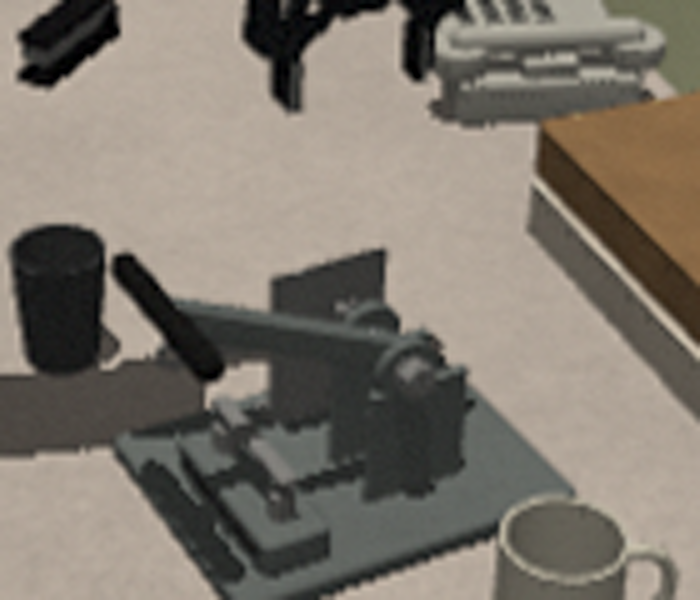

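Call:
send_rows(
  rows="1 -0.0005 0.0033 0.03 0 0 0;1 0 0 0.04 0 0 0;1 0 0 0.03 0 0 0;1 0 0 0.015 0 0 0;1 0 0 0 0 0 0;1 0 0 0 0 0 0",
)

```text
t: 14.75
eef_pos: [0.5965, -0.0651, 0.1886]
orientation: [179.9, 0.0, 99.6]
force: [0.4, 0.0, 0.0]
finger_gap: 1.001
```

```bash
python3 - <<'E'
from cell import ctrl,capture
from h import *
import cv2
c=capture("side");t=capture("top");s=ctrl.state();print(s["t"],s["eef_pos"],s["orientation"],s["force"],s["finger_gap"])
p=np.load("pose.npy")
d=w(p,[(0.7,53,0)])[0]-s["eef_pos"]
y=np.radians(s["orientation"][2]);print("tool dx,dy",d[:2]@[np.cos(y),np.sin(y)],d[:2]@[np.sin(y),-np.cos(y)])
cv2.imwrite("pics/f.png",np.hstack([cv2.resize(c["frame"][155:255,290:370],None,fx=5,fy=5,interpolation=2),cv2.resize(t["frame"][140:240,300:380],None,fx=5,fy=5,interpolation=2)]))
E
```

```text
14.85 [ 0.59755382 -0.06513827  0.18988464] [1.79772421e+02 7.63029788e-02 9.96511225e+01] [ 0.84599434 -0.21586362  0.48714776] 0.9980874232353636
tool dx,dy 0.0005250152205030858 -0.002493551413268676
```

View pics/f.png

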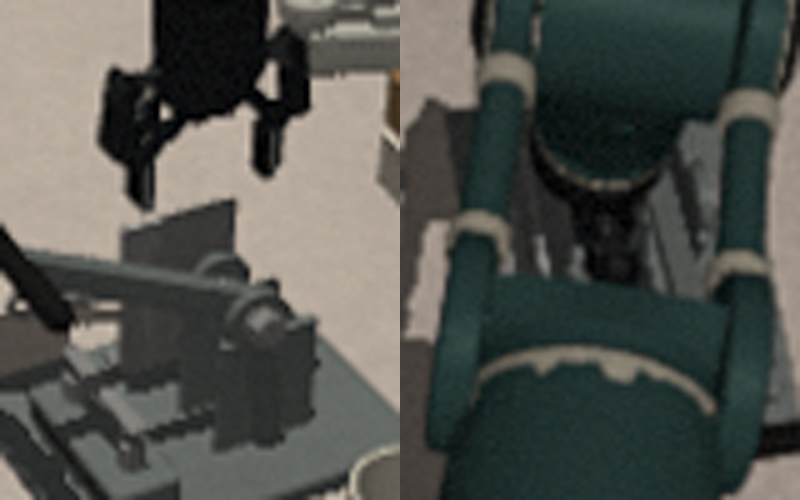

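Call:
send_rows(
  rows="1 0 -0.001 0.015 0 0 0;1 0 0 0.015 0 0 0;1 0 0 0.015 0 0 0;1 0 0 0.012 0 0 0;1 0 0 0.006 0 0 0;1 0 0 0 0 0 0;1 0 0 0 0 0 0;1 0 0 0 0 0 0",
)

```text
t: 15.65
eef_pos: [0.5958, -0.065, 0.125]
orientation: [179.9, 0.0, 99.7]
force: [0.3, -0.0, -0.3]
finger_gap: 1.0
```

Call:
send_rows(
  rows="1 0 0 0 0 0 0",
)

```text
t: 15.75
eef_pos: [0.5958, -0.0651, 0.1252]
orientation: [179.9, 0.0, 99.7]
force: [-0.1, 0.1, -0.5]
finger_gap: 1.003
```

Call:
send_rows(
  rows="1 0 0 0 0 0 0",
)

```text
t: 15.85
eef_pos: [0.5955, -0.065, 0.125]
orientation: [179.9, 0.0, 99.7]
force: [0.4, 0.4, -0.7]
finger_gap: 1.002
```

Positioned; close with a moderate grip.

Call:
send_rows(
  rows="0.4 0 0 0 0 0 0;0.4 0 0 0 0 0 0;0.4 0 0 0 0 0 0;0.3 0 0 0 0 0 0;0.3 0 0 0 0 0 0;0.1 0 0 0 0 0 0;0.1 0 0 0 0 0 0;0.1 0 0 0 0 0 0;0.1 0 0 0 0 0 0",
  grip_force=40,
)

```text
t: 16.75
eef_pos: [0.5953, -0.0649, 0.1244]
orientation: [180.0, 0.0, 99.7]
force: [1.3, 0.0, 0.1]
finger_gap: 0.248
```

Call:
send_rows(
  rows="0.1 0 0 0 0 0 0;0.1 0 0 0 0 0 0;0.1 0 0 0 0 0 0;0.1 0 0 0 0 0 0;0.1 0 0 0 0 0 0;0.1 0 0 0 0 0 0;0.1 0 0 0 0 0 0;0.1 0 0 0 0 0 0",
)

```text
t: 17.55
eef_pos: [0.5953, -0.0649, 0.1244]
orientation: [180.0, 0.0, 99.7]
force: [3.1, 1.7, 0.7]
finger_gap: 0.25
```

Call:
send_rows(
  rows="0.1 0 0 0 0 0 0;0.1 0 0 0 0 0 0;0.1 0 0 0 0 0 0;0.1 0 0 0 0 0 0;0.1 0 0 0 0 0 0;0.1 0 0 0 0 0 0;0.1 0 0 0 0 0 0;0.1 0 0 0 0 0 0;0.1 0 0 0 0 0 0;0.1 0 0 0 0 0 0",
  grip_force=75,
)

```text
t: 18.55
eef_pos: [0.5953, -0.0649, 0.1245]
orientation: [180.0, 0.0, 99.7]
force: [3.0, 2.2, 3.3]
finger_gap: 0.245
```

Call:
send_rows(
  rows="0.1 0 0 0 0 0 0;0.1 0 0 0 0 0 0;0.1 0 0 0 0 0 0;0.1 0 0 0 0 0 0;0.1 0 0 0 0 0 0;0.1 0 0 0 0 0 0;0.1 0 0 0 0 0 0;0.1 0 0 0 0 0 0;0.1 0 0 0 0 0 0;0.1 0 0 0 0 0 0",
)

```text
t: 19.55
eef_pos: [0.5953, -0.0649, 0.1245]
orientation: [180.0, 0.0, 99.7]
force: [3.9, 2.7, 3.1]
finger_gap: 0.243
```

Call:
send_rows(
  rows="0.1 0 0 0 0 0 0;0.1 0 0 0 0 0 0;0.1 0 0 0 0 0 0;0.1 0 0 0 0 0 0;0.1 0 0 0 0 0 0;0.1 0 0 0 0 0 0;0.1 0 0 0 0 0 0;0.1 0 0 0 0 0 0;0.1 0 0 0 0 0 0;0.1 0 0 0 0 0 0",
)

```text
t: 20.55
eef_pos: [0.5953, -0.065, 0.1244]
orientation: [180.0, 0.0, 99.7]
force: [4.1, 3.1, 4.6]
finger_gap: 0.243
```

```bash
python3 - <<'E'
from cell import ctrl,capture
import cv2,numpy as np
c=capture("side");t=capture("top");s=ctrl.state();print({k:np.round(s[k],3).tolist() for k in("t","eef_pos","orientation","force","wrist_torque","finger_gap")})
cv2.imwrite("pics/g.png",np.hstack([cv2.resize(c["frame"][155:255,290:370],None,fx=5,fy=5,interpolation=2),cv2.resize(t["frame"][140:240,270:350],None,fx=5,fy=5,interpolation=2)]))
E
```

```text
{'t': 20.65, 'eef_pos': [0.595, -0.065, 0.124], 'orientation': [179.976, 0.004, 99.662], 'force': [4.563, 2.402, 5.115], 'wrist_torque': [0.416, -0.653, 0.04], 'finger_gap': 0.246}
```

View pics/g.png

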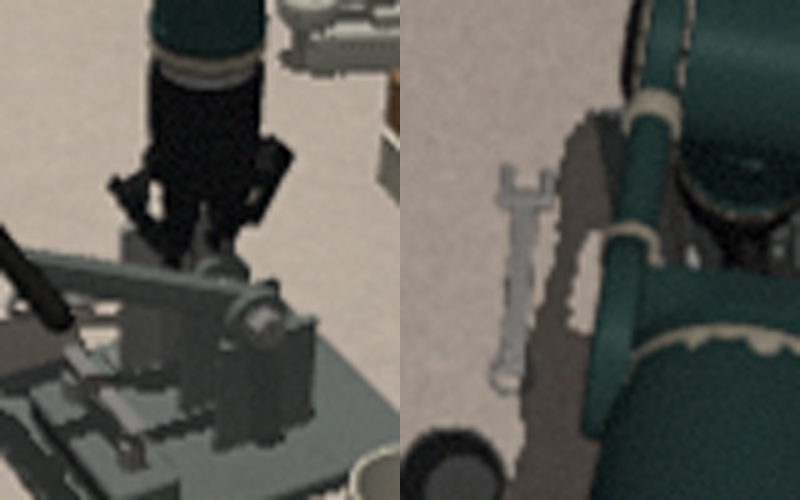

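```bash
python3 -c "
from cell import ctrl
print(ctrl.hand_in())"
```

```text
the job is handed in; nothing more can be done
None
```

I settled the punch first, then gripped the bolt head, and handed the job in at about 20.7 s with the gripper still holding it.

- **Lever:** I gripped the T-bar left of the arm and pulled it down until the force jumped to 36 N, which I took as the bottom stop. I eased it back up over about 3.8 s, roughly 0.15 rad/s. The bar slid about 7 mm in the fingers near the top. A side picture showed its end back at the rest position, within a pixel, before I let go, and later pictures showed it still there.
- **Bolt:** I reached down into the gap with the jaws along the punch's x, closed at 40 N, then firmed the grip to 75 N and held for 3 s. The opening settled at about 21 mm and stayed there, which fits the 22 mm across flats. Wrist force was about 7 N and the arm was still.
- **Not checked:** I could not see the bolt's angle directly because the arm hid it, so "square and stopped" rests on the steady opening.
- **Other things on the desk:** the mug, pen cup and wrench looked unmoved in the pictures I had. I took no final full view of the tape, plate, orange or stapler, but the arm never went near them low down.

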